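# Reload the sloped filter-cube carrier and latch its keeper bar

### The job

Put the loose black filter cube that stands on the desk back into the empty bay of the sloped metal carrier, upright and fully down on the bay's pad; its round window may face any side. Then swing the carrier's keeper bar shut over both cubes until it has snapped home past its sprung detent ball, and let go. The bar may stand in the way at first; leave the cube that is already in the carrier in its bay, and do not push aside or tip the white screw-lid case and the brown bottle that stand beside the loose cube.

Things in the scene. Friction and masses are not known exactly. Their poses are not given: they have to be found in the camera images.
- cube_center (a point): Loose cube to load: black filter cube with a round window, upright on the desk. 34 mm along its x, 40 along y, 36 high; the point is its centre, z up. The white case stands close on its +y side, the bottle on its -y side (gaps 5 to 11 mm): only its two x faces (34 mm apart) are free to take. 90 g.
- bay_pad: Rubber pad 40x40x2 mm fixed on the floor of the empty bay; origin: middle of its underside. z = normal of the tray, which slopes 25 degrees (low edge to the robot); x = up the slope; y = from the bar's pivot end to its detent end. Bay 46x46 mm clear, walls 4 mm thick, 8 mm high. Up and down the slope beside it is free finger room, along y not. The tray floor's middle is 48 mm above the desk.
- kept_cube_center (a point): Centre of the other cube, same kind and size, loose, already in the other bay (60 mm along y from the empty one; either bay may be the empty one) and square with it. It has to stay there.
- keeper (a joint): Keeper bar's angle (rad) about the tray's normal: 0 shut, along the carrier over both bays; grows as it swings up the slope to a stop at 1.6. Starts part open, may block the empty bay; above 1.1 both bays are clear. Stays where left (0.6 N at the knob). Its end meets the sprung ball at 0.10, crest at 0.05 (some 4 to 9 N at the knob), then snaps home to under 0.03.
- keeper_pivot (a point): Point on the bar's hinge axis at the height of the bar's underside, 41 mm above the tray floor, 55 and 115 mm along y from the bays' middles, at the carrier's right end seen from the robot. Its axes: z up, x level away from the robot, y along the carrier from pivot to detent. The bar is 8 mm thick, 16 wide, 176 long; fully seated cubes pass under it with 2 mm or more to spare.
- keeper_knob (a point): Mid-height of the black round knob, 12 mm in diameter, that stands 30 mm up from the bar's top, square to the tray; so 15 mm above the bar's top, 105 mm from the hinge axis, 23 mm above the bar's underside. Turns with the bar: z = the tray's normal, along the knob; y = along the bar from pivot to free end.
- lens_case: Bystander: white round case with a black screw lid, 45 mm in diameter, 66 mm high, standing on the desk beside the loose cube; origin in the middle of its underside.
- brown_bottle: Bystander: small brown bottle with a white cap, 27 mm in diameter, 62 mm high, standing on the desk on the other side of the loose cube; origin in the middle of its underside.
Things that resemble listed ones, but are neither listed nor needed, are in the scene too. What is shaped like the part that bears cube_center but pink or yellow is not meant.

How it is judged:
At the end, for the whole second after the job is handed in: The cube stands upright in the empty bay, down on the pad (centre within 9 mm of the bay's middle, at most 2.5 mm high, within 0.1 rad of square to the tray), the other cube within 12 mm of where it was, and the keeper bar rests within 0.03 rad of shut, past the detent ball (x of cube_center in the frame of bay_pad between -0.009 and 0.009 m and y of cube_center in the frame of bay_pad between -0.009 and 0.009 m and z of cube_center in the frame of bay_pad between 0.017 and 0.0225 m and angle between the z axis of cube_center and the z axis of bay_pad, either way round below 0.1 rad and distance of kept_cube_center from where it was at the start of the episode below 0.012 m and value of joint keeper below 0.03 rad and velocity of joint keeper between -0.05 and 0.05 rad/s); the robot touches nothing.
It fails at once if the white case is pushed more than 20 mm or tipped (distance of lens_case from where it was at the start of the episode above 0.02 m or angle between lens_case's own z axis and vertical above 0.35 rad).
It fails at once if the brown bottle is pushed more than 20 mm or tipped (distance of brown_bottle from where it was at the start of the episode above 0.02 m or angle between brown_bottle's own z axis and vertical above 0.35 rad).
It fails at once if the cube in the carrier is taken out of its bay (distance of kept_cube_center from where it was at the start of the episode above 0.03 m).
It also fails if it takes over 70 s, if anything falls off the work surface, if the arm or the gripper's body presses on something with over 40 N, if the wrist force passes 120 N, or if a joint passes its speed limit or range.

### The arm

A 7-joint arm with a two-finger parallel gripper is mounted at the origin on a cart in front of the work surface, level with it; the furniture and walls round the work are solid. World frame = base frame: x ahead of the robot, y to its left, z up, the work surface at z = 0. Lengths are in m, angles in rad, forces in N, time in s.
With the tool pointing down it reaches from about 0.4 to 0.85 m from the base axis. Payload 6.9 kg.
Tool frame: the origin (TCP) lies midway between the tips of the shut fingers; the grasp point (between the pads) lies behind it (ctrl.pinch_z is the z of the grasp point in the tool frame, in m); z points along the fingers, y is the direction in which the jaws open and shut (so a half turn about z gives the same grasp; the last joint's range is limited). The gripper opens to 85 mm and grips with 20 to 120 N. Pads are 22 mm wide; open, the fingers measure 114 mm over their backs; the gripper's body (76 mm by 85 mm) begins 54 mm behind the grasp point. The pads swing forward as they close: fully open they stand 13 mm farther back than shut.
Start: joints at [1.302, 0.507, -0.238, 1.5, 0.126, 1.149, -0.155], TCP at [0.228, -0.582, 0.231] pointing down, gripper open.
Joint ranges: [-3.08, 3.08], [-0.24, 2.05], [-1.43, 1.35], [0, 2.5], [-1.52, 4.66], [0.17, 1.96], [-2.89, 2.89]. Speed limits (rad/s): [2.39, 2.39, 3.14, 3.14, 3.14, 3.14, 3.14].

### API

Orientations are given as a unit quaternion [w, x, y, z].
In Python, from station import ctrl, get_state, vision, ticket, models gives the robot as it stands. Calls block until the motion is done:
- ctrl.movep(position, orientation): joint-space move of the TCP to a pose.
- ctrl.movel(position, frame=None, max_speed=0.15): straight line of the TCP; frame=None keeps the orientation; max_speed is the mean speed in m/s.
- ctrl.set_joints(angles): joint-space move.
- ctrl.ungrasp() and ctrl.close_gripper(force=None): open the fingers fully, or close them until they stop; force is the grip in N (None keeps the last).
- ctrl.pause(seconds).
- ctrl.ik(position, orientation): joint angles nearest the present ones, or None.
- get_state(): the state.
- vision.grab_frame(name): name is "scene" or "top" or "wrist"; returns (picture, depth): 480x640x3 uint8, blue, green, red; 480x640 float32, m along the optical axis (not along the pixel's ray), 0 where there is no reading.
- vision.camera_info(name): a dict with "mtx" (3x3 intrinsics, pixels), "R" (3x3) and "t" (3): a world point X has camera coordinates R X + t; the wrist camera has in their place "hand_eye" (4x4, takes a point from camera to tool coordinates, whose origin is the TCP and whose axes are the flange's). Camera axes: x right, y down, z forward; pixel columns grow to the right and rows downward; lengths in m; the calibration is good to about 2 mm. A picture is of the moment at which its call begins: read the wrist's pose just before it. camera_info takes no time and is no camera call.
A pose or a line that the arm cannot do raises ctrl.Unreachable and nothing moves.
- ticket.close_job(): hands the job in, once; it reports no verdict.
Trained networks look in the newest picture that a camera, given by its name, has taken for a name from the list of things; names that differ only in an ending like _2 or _b are one class to them, and where a whole thing is asked for, a point or a joint stands for the part that bears it (a point fixed in the world has none). Each returns a list of dicts, best first, with "p" (0 to 1); they miss things now and then, are a little off and sometimes report something else, mostly with a low value. They report only what shows in the picture. A call takes as long as a camera call. They do not tell look-alikes from the thing itself.
- models.recognise(camera, target): "point" ([column, row] in pixels, amid what is visible of it).
- models.masks_of(camera, target): "mask" (480x640 bool, what is visible of it) and "point" ([column, row] in pixels, amid what is visible of it).
The state is a dict: "time": time; "qpos": joint angles; "qd": joint speeds; "tau": joint torques, N m; "tcp_pos": TCP position; "eef_rot": TCP orientation; "contact_force": force on the tool from outside, world axes, zero at the start; "wrist_torque": the same for the moment, N m; "width": finger opening in m.
Only numpy, scipy, OpenCV 4.12 (cv2) and the standard library are available. Lean on these libraries where they do the work, as an engineer would, in place of code of your own. Each camera call takes 0.05 s, during which the arm holds its last target.

## Working session

There is one attempt and no reset: what is moved stays moved. The work goes in short steps, each a Python script; the robot and the scene stay as the last script left them, time stands still between calls to the robot, and variables do not carry over. Pictures are saved under pics/ and viewed, and the job is handed in when it is done.

```bash
ls; mkdir -p pics; python3 - <<'E'
from station import ctrl, get_state, vision, models
import cv2, numpy as np
s=get_state(); print(s['time'],s['tcp_pos'],s['eef_rot'],s['width'],ctrl.pinch_z)
for n in ['scene','top','wrist']:
    im,d=vision.grab_frame(n); cv2.imwrite(f'pics/{n}0.png',im); np.save(f'pics/{n}0.npy',d)
    for t in ['cube_center','bay_pad','kept_cube_center','keeper','keeper_knob','lens_case','brown_bottle']:
        if n=='wrist': continue
        print(n,t,[(np.round(r['point']).tolist(),round(r['p'],2)) for r in models.recognise(n,t)][:5])
    i=vision.camera_info(n); print({k:np.round(v,3).tolist() for k,v in i.items()})
E
```

```text
pics
0.0 [ 0.22796194 -0.58140649  0.23041984] [-8.74314531e-04  9.82574842e-01  1.85865222e-01 -1.87149621e-04] 0.08531396426797185 -0.0187
scene cube_center [([324.0, 321.0], 0.96), ([266.0, 274.0], 0.93), ([255.0, 325.0], 0.66)]
scene bay_pad []
scene kept_cube_center [([356.0, 183.0], 0.83), ([255.0, 324.0], 0.22)]
scene keeper [([350.0, 177.0], 0.69)]
scene keeper_knob []
scene lens_case [([225.0, 306.0], 0.63)]
scene brown_bottle [([273.0, 325.0], 0.83)]
{'mtx': [[435.58, 0.0, 314.899], [0.0, 435.58, 240.886], [0.0, 0.0, 1.0]], 'R': [[-0.756, -0.654, 0.015], [-0.507, 0.571, -0.645], [0.413, -0.496, -0.764]], 't': [0.386, 0.258, 0.731]}
top cube_center [([217.0, 245.0], 0.63), ([267.0, 302.0], 0.57)]
top bay_pad [([395.0, 220.0], 0.76), ([206.0, 221.0], 0.36)]
top kept_cube_center [([432.0, 209.0], 0.86)]
top keeper [([420.0, 201.0], 0.78)]
top keeper_knob [([418.0, 204.0], 0.57)]
top lens_case [([207.0, 224.0], 0.94)]
top brown_bottle [([227.0, 268.0], 0.7), ([411.0, 210.0], 0.33)]
{'mtx': [[545.912, 0.0, 312.829], [0.0, 545.912, 240.562], [0.0, 0.0, 1.0]], 'R': [[-0.008, -0.999, -0.033], [-0.993, 0.012, -0.114], [0.115, 0.032, -0.993]], 't': [0.063, 0.465, 0.953]}
{'mtx': [[411.932, 0.0, 319.721], [0.0, 411.932, 248.906], [0.0, 0.0, 1.0]], 'hand_eye': [[0.001, -0.954, -0.298, 0.076], [1.0, 0.001, -0.0, -0.0], [0.0, -0.298, 0.954, -0.142], [0.0, 0.0, 0.0, 1.0]]}
```

View pics/scene0.png

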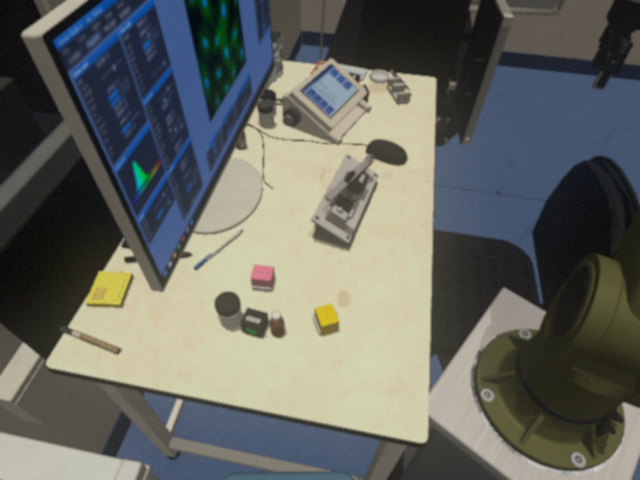

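View pics/top0.png

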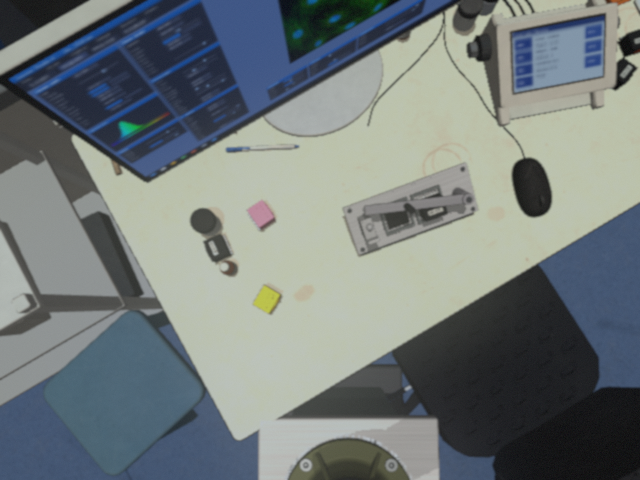

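```bash
python3 - <<'E'
import cv2
a=cv2.imread('pics/top0.png')[160:310,160:480]; cv2.imwrite('pics/topc.png',cv2.resize(a,(800,375),interpolation=2))
E
```

```text
(no output)
```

View pics/topc.png

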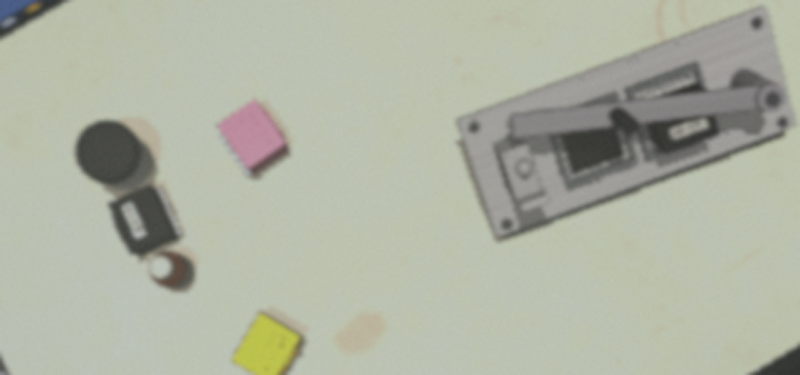

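The loose cube is the black one at top px (217,247), between the white case (205,221) and the bottle (228,267). What could be mistaken for it: the pink cube (262,215), the yellow cube (267,299), and the kept cube in the carrier (432,209). The empty bay is the left (detent) one, near (398,217), and the bar lies part open across it.

```bash
cat > h.py <<'E'
from station import ctrl, get_state, vision, models, ticket
import cv2, numpy as np
from scipy.spatial.transform import Rotation as Ro
def q2R(q): return Ro.from_quat([q[1],q[2],q[3],q[0]]).as_matrix()
def R2q(R):
    q=Ro.from_matrix(R).as_quat(); return [q[3],q[0],q[1],q[2]]
def cam(n,st=None):
    i=vision.camera_info(n)
    if 'hand_eye' in i:
        T=np.eye(4); T[:3,:3]=q2R(st['eef_rot']); T[:3,3]=st['tcp_pos']
        W=T@i['hand_eye']; return i['mtx'],W[:3,:3],W[:3,3]
    R=np.array(i['R']); return np.array(i['mtx']),R.T,-R.T@np.array(i['t'])
def ray(c,px):
    K,R,o=c; px=np.atleast_2d(np.asarray(px,float))
    v=np.c_[(px[:,0]-K[0,2])/K[0,0],(px[:,1]-K[1,2])/K[1,1],np.ones(len(px))]
    return o,v@R.T
def onz(c,px,z):
    o,d=ray(c,px); return o+d*((z-o[2])/d[:,2])[:,None]
def onplane(c,px,p0,n):
    o,d=ray(c,px); return o+d*(((p0-o)@n)/(d@n))[:,None]
def cloud(c,d):
    v,u=np.mgrid[:480,:640]; px=np.c_[u.ravel(),v.ravel()]
    o,r=ray(c,px); return (o+r*d.ravel()[:,None]).reshape(480,640,3)
def proj(c,X):
    K,R,o=c; p=(np.atleast_2d(X)-o)@R; p=p@K.T; return p[:,:2]/p[:,2:]
def down(yaw,tilt=0):
    # tool z down, tool y axis (jaws) along yaw
    y=np.array([np.cos(yaw),np.sin(yaw),0]); z=np.array([0,0,-1.]); return np.c_[np.cross(y,z),y,z]
E
python3 - <<'E'
from h import *
c=cam('top'); d=np.load('pics/top0.npy'); P=cloud(c,d)
print(c[2])
for n,px,z in [('cube',(217,246),.036),('case',(205,221),.066),('bottle',(227,267),.062),('pink',(262,213),.036),('yellow',(267,298),.036),('pad',(397,222),.04),('kept',(434,211),.08),('knob',(408,207),.1),('pivot',(469,199),.09),('desk',(300,200),0)]:
    print(n,onz(c,px,z).round(3),P[px[1],px[0]].round(3))
# loose cube
m=(abs(P[...,2]-.036)<.006); m[:230]=0;m[262:]=0;m[:,:195]=0;m[:,240:]=0
q=P[m]; print(len(q)); r=cv2.minAreaRect(q[:,:2].astype(np.float32)*1000); print(r)
# tray corners
for px in [(344,208),(466,164),(478,205),(360,255)]: print(px,P[px[1],px[0]+0].round(3))
E
```

```text
[0.35318704 0.02648532 1.00161494]
cube [[0.457 0.23  0.036]] [0.457 0.229 0.039]
case [[0.498 0.245 0.066]] [0.498 0.245 0.065]
bottle [[0.417 0.206 0.062]] [0.417 0.206 0.064]
pink [[0.516 0.149 0.036]] [0.515 0.149 0.038]
yellow [[0.364 0.14  0.036]] [0.364 0.14  0.034]
pad [[ 0.496 -0.092  0.04 ]] [ 0.495 -0.091  0.044]
kept [[ 0.508 -0.15   0.08 ]] [ 0.507 -0.149  0.083]
knob [[ 0.512 -0.103  0.1  ]] [ 0.507 -0.099  0.13 ]
pivot [[ 0.526 -0.207  0.09 ]] [ 0.524 -0.205  0.099]
desk [[0.545 0.082 0.   ]] [ 0.546  0.083 -0.004]
463
((453.0589904785156, 232.9110565185547), (64.5191879272461, 36.0834846496582), 22.91592788696289)
(344, 208) [0.517 0.002 0.067]
(466, 164) [ 0.592 -0.21   0.066]
(478, 205) [ 0.532 -0.247 -0.004]
(360, 255) [ 0.441 -0.027  0.001]
```

```bash
python3 - <<'E'
from h import *
for p in [(0.50,-0.10,0.22),(0.46,0.22,0.15)]:
  for yaw in [1.91,1.91-np.pi,0.34,0.34+np.pi, 0.34-np.pi/2]:
    q=ctrl.ik(p,R2q(down(yaw))); print(p,round(yaw,2),None if q is None else np.round(q,2))
E
```

```text
(0.5, -0.1, 0.22) 1.91 [ 0.87  0.51 -1.1   1.81  0.5   1.13  1.51]
(0.5, -0.1, 0.22) -1.23 [ 0.52  0.37 -0.52  1.81  0.21  1.02 -1.31]
(0.5, -0.1, 0.22) 0.34 [ 0.72  0.42 -0.82  1.81  0.35  1.06  0.1 ]
(0.5, -0.1, 0.22) 3.48 [ 0.21  0.34 -0.09  1.82  0.04  0.99 -2.69]
(0.5, -0.1, 0.22) -1.23 [ 0.52  0.37 -0.52  1.81  0.21  1.02 -1.31]
(0.46, 0.22, 0.15) 1.91 [ 0.29  0.74 -1.35  1.91  0.8   1.17  0.55]
(0.46, 0.22, 0.15) -1.23 [ 0.05  0.51 -0.81  1.91  0.46  0.92 -2.22]
(0.46, 0.22, 0.15) 0.34 [ 0.28  0.73 -1.32  1.91  0.78  1.16 -1.  ]
(0.46, 0.22, 0.15) 3.48 [ 0.25  0.67 -1.23  1.91  0.72  1.09  2.21]
(0.46, 0.22, 0.15) -1.23 [ 0.05  0.51 -0.81  1.91  0.46  0.92 -2.22]
```

```bash
python3 - <<'E'
from h import *
ctrl.movep([0.48,-0.11,0.21],R2q(down(1.91)))
s=get_state(); im,d=vision.grab_frame('wrist'); cv2.imwrite('pics/w1.png',im); np.savez('pics/w1.npz',d=d,p=s['tcp_pos'],q=s['eef_rot'])
print(s['time'],s['tcp_pos'],s['qpos'])
for t in ['bay_pad','keeper','keeper_knob','kept_cube_center']:
    print(t,[(np.round(r['point']).tolist(),round(r['p'],2)) for r in models.recognise('wrist',t)][:3])
E
```

```text
2.7833 [ 0.47998916 -0.11095299  0.20986323] [ 0.91036625  0.49107795 -1.09687312  1.86616479  0.49322124  1.09025949
  1.53014073]
bay_pad [([337.0, 265.0], 0.96)]
keeper [([287.0, 287.0], 0.87)]
keeper_knob [([284.0, 286.0], 0.68)]
kept_cube_center []
```

View pics/w1.png

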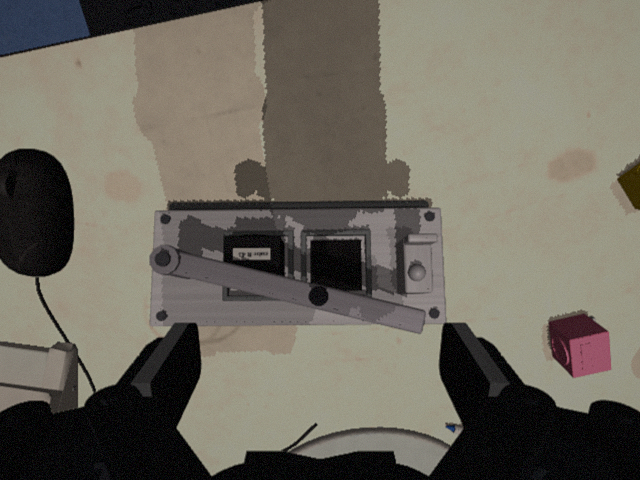

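```bash
python3 - <<'E'
from h import *
z=np.load('pics/w1.npz'); c=cam('wrist',dict(tcp_pos=z['p'],eef_rot=z['q'])); P=cloud(c,z['d'])
m=np.zeros((480,640),bool); m[220:320,160:440]=1
q=P[m]; q=q[z['d'][m]>0]
# RANSAC plane near tray
rng=np.random.default_rng(0); best=None
for _ in range(500):
    a=q[rng.choice(len(q),3,False)]; n=np.cross(a[1]-a[0],a[2]-a[0]); 
    if np.linalg.norm(n)<1e-6: continue
    n/=np.linalg.norm(n); n*=np.sign(n[2]); 
    if n[2]<.8: continue
    k=abs((q-a[0])@n)<.0015
    if best is None or k.sum()>best.sum(): best=k
p0=q[best].mean(0); n=np.linalg.svd(q[best]-p0)[2][2]; n*=np.sign(n[2]); print(best.mean(),p0,n,np.degrees(np.arccos(n[2])), np.degrees(np.arctan2(n[1],n[0])))
C=onplane(c,[(155,210),(441,208),(446,327),(150,325)],p0,n); print('corners',C.round(4).tolist(), [np.linalg.norm(C[i]-C[i-1]).round(4) for i in range(4)], 'mid',C.mean(0))
H=onplane(c,[(166,219),(430,216),(434,313),(161,315)],p0,n); print('holes',H.round(4).tolist())
pad=onplane(c,[(338,264)],p0+.002*n,n); print('pad',pad)
piv=onplane(c,[(165,259)],p0+.049*n,n); print('piv',piv, P[259,165])
kn=onplane(c,[(318,295)],p0+.079*n,n); print('knobtop',kn,P[295,318])
for px in [(338,264),(417,271),(300,285),(250,258),(380,230)]: print(px,P[px[1],px[0]],(P[px[1],px[0]]-p0)@n)
a=cv2.imread('pics/w1.png')[195:345,140:460]; cv2.imwrite('pics/w1c.png',cv2.resize(a,(800,375),interpolation=2))
E
```

```text
0.4736370479228646 [ 0.51897052 -0.12005481  0.04865286] [-0.39800452 -0.14597663  0.90569488] 25.08296467653449 -159.85841256265806
corners [[0.5162, -0.2373, 0.0286], [0.439, -0.0223, 0.0293], [0.5187, 0.0057, 0.0688], [0.5933, -0.2092, 0.0669]] [np.float64(0.0905), np.float64(0.2284), np.float64(0.0933), np.float64(0.2275)] mid [ 0.51679684 -0.11576058  0.04838977]
holes [[0.5194, -0.2264, 0.0317], [0.4475, -0.0289, 0.032], [0.5126, -0.0057, 0.0643], [0.5841, -0.2038, 0.0638]]
pad [[ 0.50409599 -0.08685738  0.04967519]]
piv [[ 0.52547765 -0.2037731   0.09212109]] [ 0.52260387 -0.20210579  0.09849349]
knobtop [[ 0.50046087 -0.10430571  0.13028308]] [ 0.50046168 -0.10430543  0.13028116]
(338, 264) [ 0.50408741 -0.08686175  0.04970225] 0.0020285613149115893
(417, 271) [ 0.47835266 -0.04098312  0.08981855] 0.04190703521090347
(300, 285) [ 0.51077521 -0.11347367  0.09863022] 0.04756531985317737
(250, 258) [ 0.51049531 -0.15116375  0.08032156] 0.036596535795658934
(380, 230) [ 0.4704625  -0.06315499  0.03655829] 4.638131825015698e-05
```

View pics/w1c.png

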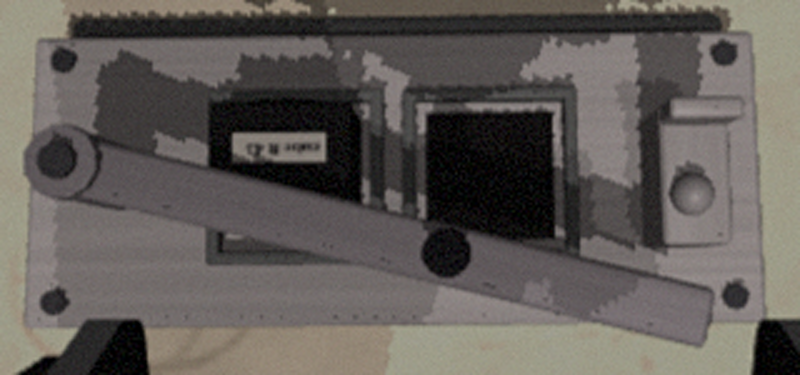

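```bash
cat >> h.py <<'E'
A=np.radians(19.95); S=np.radians(25)
UY=np.array([-np.sin(A),np.cos(A),0]); UN=np.array([-np.sin(S)*np.cos(A),-np.sin(S)*np.sin(A),np.cos(S)]); UX=np.cross(UY,UN)
T0=np.array([0.51897052,-0.12005481,0.04865286])  # on tray floor plane
RT=np.c_[UX,UY,UN]
E
python3 - <<'E'
from h import *
z=np.load('pics/w1.npz'); c=cam('wrist',dict(tcp_pos=z['p'],eef_rot=z['q']))
def t(px,h): return ((onplane(c,[px],T0+h*UN,UN)-T0)@RT)[0].round(4)*1000
f=lambda x,y:(140+x/2.5,195+y/2.5)
print('cornersmid', ((np.array([0.51679684,-0.11576058,0.04838977])-T0)@RT).round(4))
print('pad TL TR',t(f(427,112),.002),t(f(553,110),.002), 'pad BR',t(f(553,238),.002))
print('bay wall outer top L R at h8',t(f(403,88),.008),t(f(577,86),.008))
print('kept wall outer',t(f(207,90),.008),t(f(384,88),.008),t(f(207,264),.008))
print('inner bay',t(f(415,100),.008),t(f(567,98),.008))
print('kept cube top L',t(f(207,95),.038),t(f(363,95),.038))
print('pivot',t(f(58,157),.049),'pivot screw?',t(f(58,157),.053)); print('ball',t(f(692,194),.045)); print('knob',t(f(446,252),.079))
print('bar end', t(f(714,292),.049),t(f(701,346),.049))
E
```

```text
cornersmid [-0.0006  0.0048  0.    ]
pad TL TR [-21.3  15.2   2. ] [-21.5  54.8   2. ] pad BR [18.5 53.9  2. ]
bay wall outer top L R at h8 [-27.9   8.    8. ] [-28.   61.8   8. ]
kept wall outer [-27.9 -52.6   8. ] [-28.    2.1   8. ] [ 25.5 -51.5   8. ]
inner bay [-24.1  11.7   8. ] [-24.2  58.6   8. ]
kept cube top L [-21.1 -45.3  38. ] [-20.6  -1.7  38. ]
pivot [ -2.8 -82.1  49. ] pivot screw? [ -2.3 -80.6  53. ]
ball [ 8.6 87.3 45. ]
knob [24.1 21.3 79. ]
bar end [34.5 91.1 49. ] [48.4 87.1 49. ]
```

```bash
cat >> h.py <<'E'
PV=np.array([-1.5,-80.2])/1000; RK=.105; BAY=np.array([-1.2,34.9])/1000
def W(x,y,h): return T0+RT@np.array([x,y,h])
def tool(th,sgn):  # tool frame gripping tangentially
    tg=np.cos(th)*UX-np.sin(th)*UY; y=sgn*tg; z=-UN; return np.c_[np.cross(y,z),y,z]
def knobp(th,h): return W(PV[0]+RK*np.sin(th),PV[1]+RK*np.cos(th),h)
E
python3 - <<'E'
from h import *
for s in (1,-1):
  for th in (0,.244,.7,1.1,1.35):
    q=ctrl.ik(knobp(th,.056),R2q(tool(th,s))); print(s,th,knobp(th,.056).round(3),None if q is None else np.round(q,2))
  q=ctrl.ik(knobp(.244,.15),R2q(tool(.244,s))); print(s,'pre',None if q is None else np.round(q,2))
  q=ctrl.ik(W(*BAY,.014),R2q(tool(0,s))); print(s,'bay',None if q is None else np.round(q,2))
P=cloud(cam('top'),np.load('pics/top0.npy'))
for px in [(150,180),(250,115),(300,88),(380,45),(430,12)]: print(px,P[px[1],px[0]].round(3),P[px[1]-6,px[0]].round(3))
E
```

```text
1 0 [ 0.487 -0.105  0.099] [ 0.54  0.41 -0.23  2.33 -1.2   0.19  1.85]
1 0.244 [ 0.51  -0.1    0.109] [ 0.93  0.5  -0.85  2.27  0.82  0.2  -0.46]
1 0.7 [ 0.553 -0.108  0.127] [ 0.7   0.45 -0.54  2.15 -0.07  0.23 -0.04]
1 1.1 [ 0.586 -0.13   0.138] [ 0.65  0.46 -0.44  2.04 -0.19  0.32 -0.3 ]
1 1.35 [ 0.602 -0.151  0.142] [ 0.63  0.48 -0.37  1.98 -0.27  0.37 -0.45]
1 pre [ 1.09  0.28 -0.87  2.22 -0.11  0.38  0.47]
1 bay [ 1.07  0.78 -1.22  2.35  1.6   0.53 -1.  ]
-1 0 [ 0.487 -0.105  0.099] [ 1.15  0.66 -1.22  2.32  1.32  0.42  2.42]
-1 0.244 [ 0.51  -0.1    0.109] [ 1.1   0.63 -1.17  2.27  1.2   0.41  2.29]
-1 0.7 [ 0.553 -0.108  0.127] [ 1.06  0.64 -1.15  2.15  1.    0.46  2.04]
-1 1.1 [ 0.586 -0.13   0.138] [ 1.04  0.65 -1.11  2.04  0.86  0.5   1.83]
-1 1.35 [ 0.602 -0.151  0.142] [ 1.04  0.66 -1.07  1.98  0.77  0.51  1.7 ]
-1 pre [-0.43  0.4   1.15  2.23 -1.11  0.83 -1.56]
-1 bay [ 0.96  0.67 -1.    2.35  1.66  0.33  2.09]
(150, 180) [0.557 0.321 0.133] [0.561 0.313 0.158]
(250, 115) [0.653 0.153 0.162] [0.654 0.149 0.187]
(300, 88) [0.698 0.073 0.157] [0.699 0.071 0.18 ]
(380, 45) [ 0.774 -0.059  0.144] [ 0.773 -0.056  0.168]
(430, 12) [ 0.819 -0.138  0.162] [ 0.818 -0.135  0.182]
```

```bash
python3 - <<'E'
from h import *
for h in (.08,.09,.1,.11,.12,.13,.14,.15): print(h,knobp(.244,h).round(3),np.round(ctrl.ik(knobp(.244,h),R2q(tool(.244,-1))),2))
E
```

```text
0.08 [ 0.5   -0.104  0.131] [ 1.19  0.63 -1.29  2.26  1.1   0.47  2.38]
0.09 [ 0.496 -0.105  0.14 ] [ 1.22  0.62 -1.33  2.25  1.06  0.49  2.42]
0.1 [ 0.492 -0.107  0.149] [ 1.25  0.61 -1.36  2.25  1.01  0.51  2.46]
0.11 [ 0.488 -0.108  0.158] [ 1.28  0.61 -1.4   2.24  0.98  0.53  2.49]
0.12 [ 0.484 -0.11   0.167] [ 1.24  0.48 -1.22  2.24  0.67  0.4   2.82]
0.13 [ 0.48  -0.111  0.177] [-0.42  0.46  1.15  2.25 -1.2   0.85 -1.48]
0.14 [ 0.476 -0.112  0.186] [-0.42  0.43  1.15  2.24 -1.15  0.84 -1.52]
0.15 [ 0.472 -0.114  0.195] [-0.43  0.4   1.15  2.23 -1.11  0.83 -1.56]
```

```bash
python3 - <<'E'
from h import *
q=R2q(tool(.244,-1))
ctrl.movep(knobp(.244,.1),q)
ctrl.movel(knobp(.244,.056),max_speed=.1)
s=get_state(); print(s['time'],s['qpos'].round(2),s['contact_force'],s['tcp_pos']-knobp(.244,.056))
ctrl.close_gripper(25)
s=get_state(); print(s['time'],s['width'],s['contact_force'],s['tcp_pos']-knobp(.244,.056))
im,d=vision.grab_frame('wrist'); cv2.imwrite('pics/w2.png',im)
E
```

```text
4.5083 [ 1.1   0.64 -1.18  2.27  1.2   0.42  2.29] [ 0.11860512 -0.27109534 -0.87411714] [0.00053275 0.00044389 0.00047899]
5.175 0.010872540329865284 [-1.36410727 -1.05106256  2.39929965] [-1.82074960e-05 -1.53152782e-04  7.63544130e-05]
```

View pics/w2.png

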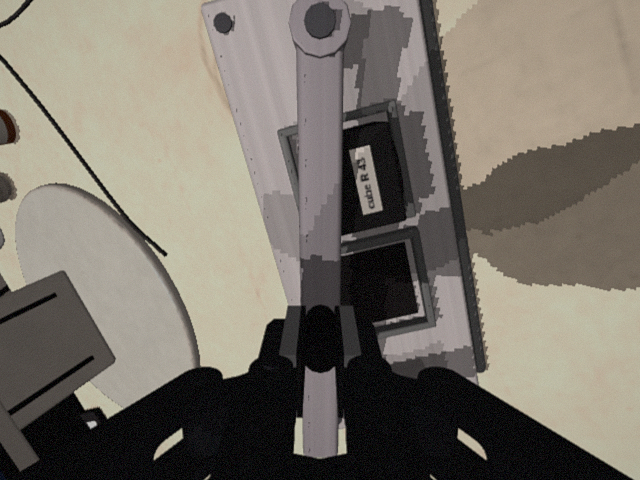

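```bash
python3 - <<'E'
from h import *
for th in np.linspace(.244,1.3,9)[1:]:
    ctrl.movel(knobp(th,.056),R2q(tool(th,-1)),max_speed=.08)
    s=get_state(); print(round(th,2),round(s['time'],2),s['contact_force'].round(1),round(s['width'],4))
im,d=vision.grab_frame('wrist'); cv2.imwrite('pics/w3.png',im)
E
```

```text
0.38 5.55 [-1.8 -1.   3.7] 0.0109
0.51 5.88 [-2.9 -1.1  4.7] 0.0108
0.64 6.2 [-2.2 -1.6  5.9] 0.0109
0.77 6.53 [-2.1 -1.7  6.8] 0.0107
0.9 6.85 [-1.8 -0.9  6.6] 0.0106
1.04 7.17 [-1.7 -0.3  6.8] 0.0109
1.17 7.5 [-0.7 -0.7  6.6] 0.0105
1.3 7.83 [-0.3 -0.5  6.7] 0.0109
```

View pics/w3.png

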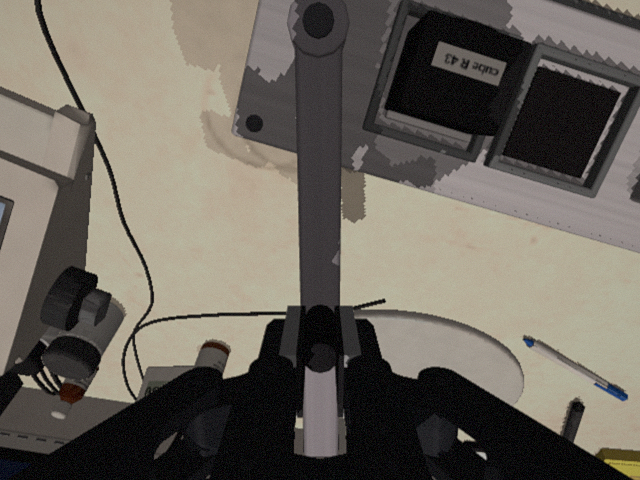

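```bash
python3 - <<'E'
from h import *
ctrl.ungrasp()
ctrl.movel(knobp(1.3,.11),max_speed=.15)
s=get_state(); print(s['time'],s['width'],s['qpos'].round(2))
for yaw in (-1.12,2.02):
  for p in ((.455,.23,.17),(.455,.23,.012)):
    q=ctrl.ik(p,R2q(down(yaw))); print(yaw,p,None if q is None else q.round(2))
E
```

```text
9.0917 0.08546352955672372 [ 1.16  0.6  -1.2   1.97  0.66  0.6   1.84]
-1.12 (0.455, 0.23, 0.17) [-1.21  0.64  1.15  1.9  -0.68  1.06 -0.89]
-1.12 (0.455, 0.23, 0.012) [-1.15  0.97  1.15  2.06 -1.14  0.97 -0.48]
2.02 (0.455, 0.23, 0.17) [ 0.18  0.58 -1.09  1.88  0.59  1.05  0.86]
2.02 (0.455, 0.23, 0.012) [-0.12  0.69 -0.61  2.05  0.68  0.61  0.82]
```

```bash
python3 - <<'E'
from h import *
ctrl.movep([.455,.23,.17],R2q(down(2.02)))
s=get_state(); im,d=vision.grab_frame('wrist'); cv2.imwrite('pics/w4.png',im); np.savez('pics/w4.npz',d=d,p=s['tcp_pos'],q=s['eef_rot'])
print(s['time'],s['tcp_pos'])
for t in ['cube_center','lens_case','brown_bottle']:
    print(t,[(np.round(r['point']).tolist(),round(r['p'],2)) for r in models.recognise('wrist',t)][:3])
a=im[150:390,200:440]; cv2.imwrite('pics/w4c.png',cv2.resize(a,(600,600),interpolation=2))
E
```

```text
10.5917 [0.45558848 0.22884023 0.16953343]
cube_center [([258.0, 44.0], 0.92), ([195.0, 255.0], 0.84), ([325.0, 229.0], 0.66)]
lens_case [([321.0, 306.0], 0.57)]
brown_bottle [([318.0, 174.0], 0.73), ([3.0, 158.0], 0.27)]
```

View pics/w4.png

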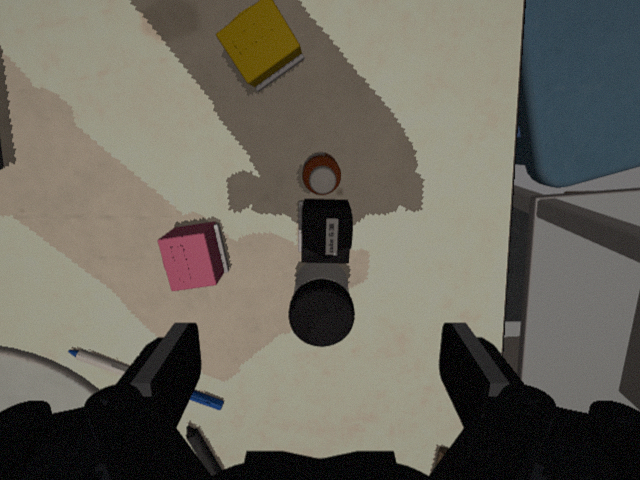

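View pics/w4c.png

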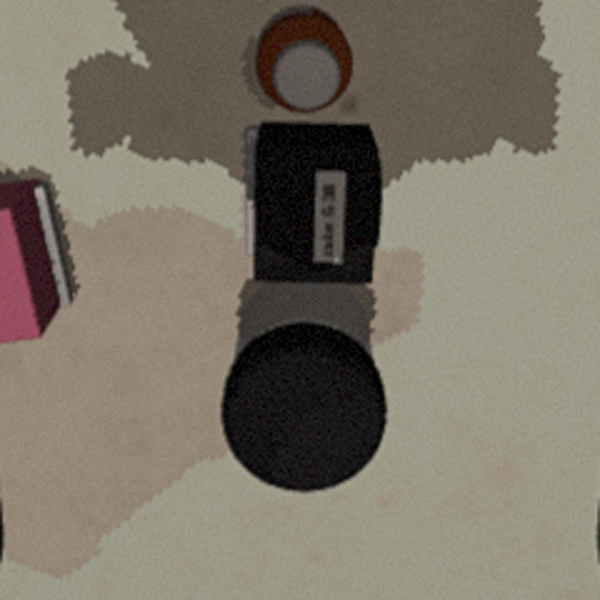

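```bash
python3 - <<'E'
import cv2,numpy as np
a=cv2.imread('pics/w4.png')[190:272,285:367].astype(float)
a=np.clip((a/255)**.4*255*1.1,0,255).astype(np.uint8); cv2.imwrite('pics/w4d.png',cv2.resize(a,(574,574),interpolation=0))
E
```

```text
(no output)
```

View pics/w4d.png

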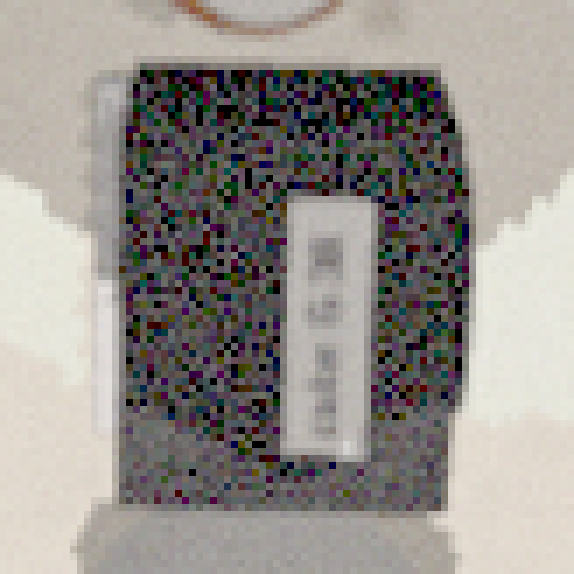

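```bash
python3 - <<'E'
from h import *
z=np.load('pics/w4.npz'); c=cam('wrist',dict(tcp_pos=z['p'],eef_rot=z['q']))
f=lambda x,y:(285+x/7,190+y/7)
g=lambda x,y:onz(c,[f(x,y)],.036)[0]
BL,BR=g(120,510),g(447,510); print(BL,BR,np.linalg.norm(BL-BR))
v=BR-BL; print('x axis az',np.degrees(np.arctan2(v[1],v[0])))
for a,b in [((290,195),(283,455)),((378,200),(367,460)),((133,65),(120,510)),((125,200),(120,510))]:
    v=g(*a)-g(*b); print('y az',np.degrees(np.arctan2(v[1],v[0])),np.linalg.norm(v))
TL=g(133,65); print('TL z=.036',TL, np.linalg.norm(TL-BL),'z0',onz(c,[f(133,65)],0))
P=cloud(c,z['d'])
for y in range(50,520,30): print(y,P[round(190+y/7),285+30].round(3),end=' ')
print()
m=np.zeros((480,640),bool); m[196:264,296:356]=1; k=P[m]; k=k[abs(k[:,2]-.036)<.003]; print(k.mean(0),cv2.minAreaRect((k[:,:2]*1000).astype(np.float32)),np.percentile(k[:,2],[5,50,95]))
E
```

```text
[0.4792638  0.22690114 0.036     ] [0.4648986  0.25676408 0.036     ] 0.0331384122825443
x axis az 115.6893041121402
y az -155.5407373498305 0.02681101675922757
y az -155.8800845732933 0.026843621133270327
y az -156.6189696488354 0.04556503058868951
y az -155.91165868031814 0.03218133559977853
TL z=.036 [0.43744029 0.20881893 0.036     ] 0.04556503058868951 z0 [[0.44402492 0.21044576 0.        ]]
50 [0.439 0.217 0.001] 80 [0.439 0.218 0.013] 110 [0.439 0.218 0.032] 140 [0.441 0.219 0.036] 170 [0.444 0.22  0.035] 200 [0.447 0.221 0.036] 230 [0.449 0.223 0.036] 260 [0.452 0.224 0.037] 290 [0.454 0.225 0.035] 320 [0.457 0.227 0.036] 350 [0.46  0.228 0.035] 380 [0.463 0.229 0.036] 410 [0.466 0.231 0.037] 440 [0.469 0.232 0.036] 470 [0.472 0.233 0.035] 500 [0.474 0.235 0.035] 
[0.45345107 0.23262598 0.03580197] ((454.1750793457031, 233.16183471679688), (40.51744842529297, 34.31141662597656), 24.630573272705078) [0.03451921 0.03581758 0.03702457]
```

```bash
python3 - <<'E'
from h import *
q=R2q(down(2.011)); C=[.4537,.2329]
ctrl.movep(C+[.10],q)
ctrl.movel(C+[.012],max_speed=.1)
s=get_state(); print(s['time'],s['contact_force'].round(2),s['tcp_pos'])
ctrl.close_gripper(40)
s=get_state(); print(s['time'],s['width'],s['contact_force'].round(2),s['tcp_pos'])
ctrl.movel(C+[.16],max_speed=.12)
s=get_state(); print(s['time'],s['width'],s['contact_force'].round(2),s['qpos'].round(2))
im,d=vision.grab_frame('wrist'); cv2.imwrite('pics/w5.png',im)
for sg in (1,-1):
  for h in (.10,.014):
    k=ctrl.ik(W(*BAY,h),R2q(tool(0,sg))); print(sg,h,W(*BAY,h).round(3),None if k is None else k.round(2))
E
```

```text
12.2083 [-0.25  0.49  0.1 ] [0.45397658 0.23326353 0.01250628]
12.7417 0.03308694462724906 [ 0.66 -0.28  6.1 ] [0.45390688 0.23290315 0.01239671]
14.125 0.03348374473328881 [ 0.34  0.08 -1.52] [ 0.16  0.59 -1.07  1.9   0.6   1.03  0.84]
1 0.1 [ 0.466 -0.102  0.139] [ 1.04  0.4  -0.9   2.32  0.36  0.21  0.25]
1 0.014 [ 0.5   -0.09   0.061] [ 1.07  0.78 -1.22  2.35  1.6   0.53 -1.  ]
-1 0.1 [ 0.466 -0.102  0.139] [ 1.28  0.61 -1.39  2.32  1.1   0.48  2.6 ]
-1 0.014 [ 0.5   -0.09   0.061] [ 1.01  0.71 -1.09  2.35  1.63  0.4   2.12]
```

View pics/w5.png

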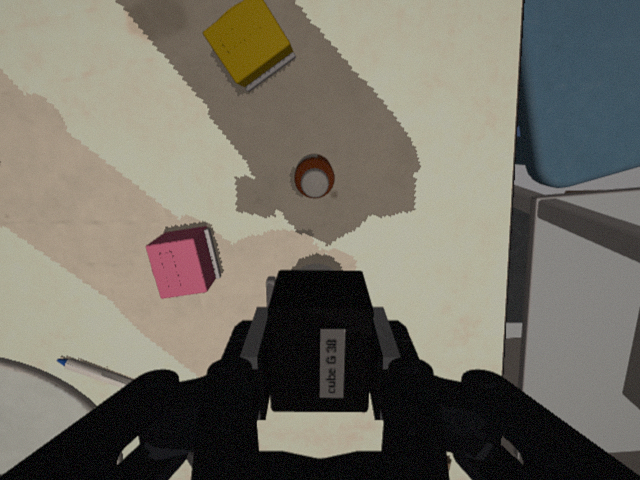

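```bash
python3 - <<'E'
from h import *
q=R2q(tool(0,-1))
for p in ([.43,.06,.20],[.45,.0,.20],W(*BAY,.10)):
    k=ctrl.ik(p,q); print(p,None if k is None else k.round(2))
E
```

```text
[0.43, 0.06, 0.2] [-1.11  0.17  1.17  2.38 -0.87  0.4  -2.01]
[0.45, 0.0, 0.2] [-0.85  0.24  1.16  2.34 -1.01  0.56 -1.69]
[ 0.46631461 -0.10203995  0.1387765 ] [ 1.28  0.61 -1.39  2.32  1.1   0.48  2.6 ]
```

```bash
python3 - <<'E'
from h import *
ctrl.movel([.4537,.2329,.21],max_speed=.15)
q=R2q(tool(0,-1)); k=ctrl.ik(W(*BAY,.10),q); print(k.round(2))
if abs(k-np.array([1.28,.61,-1.39,2.32,1.1,.48,2.6])).max()<.3:
    ctrl.movep(W(*BAY,.10),q)
    s=get_state(); im,d=vision.grab_frame('wrist'); cv2.imwrite('pics/w6.png',im); np.savez('pics/w6.npz',d=d,p=s['tcp_pos'],q=s['eef_rot'])
    print(s['time'],s['tcp_pos']-W(*BAY,.10),s['contact_force'].round(2),s['width'])
E
```

```text
[ 1.28  0.6  -1.37  2.32  1.09  0.47  2.62]
16.1667 [3.78972128e-04 5.53103706e-04 9.39127809e-05] [ 1.3   0.38 -1.47] 0.03332927096148673
```

```bash
ls pics/w6.png
```

```text
pics/w6.png
```

View pics/w6.png

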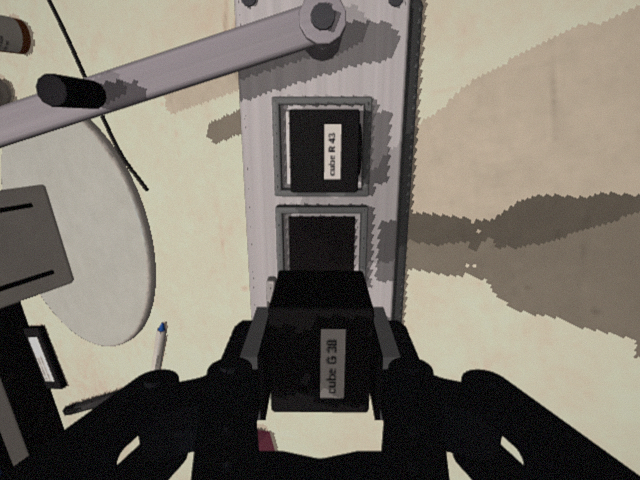

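```bash
python3 - <<'E'
from h import *
z=np.load('pics/w6.npz'); c=cam('wrist',dict(tcp_pos=z['p'],eef_rot=z['q']))
t=lambda px,h: (((onplane(c,[px],T0+h*UN,UN)-T0)@RT)[0]*1000).round(1)
for px in [(276,206),(367,206)]: print('bay',t(px,.008))
for px in [(274,97),(373,96),(371,196),(274,196)]: print('kept bay',t(px,.008))
for px in [(288,217),(354,217)]: print('pad',t(px,.002))
print('pivot',t((323,17),.049))
Rt=q2R(z['q']); 
def tl(px,h): return ((onplane(c,[px],z['p']+h*Rt[:,2],Rt[:,2])-z['p'])@Rt)[0].round(4)*1000
for px in [(285,270),(364,270)]: print('cube bottom',tl(px,.012))
for px in [(272,307),(372,307),(274,411),(368,411)]: print('cube top',tl(px,-.024))
P=cloud(c,z['d']); k=P[200:215,300:340].reshape(-1,3); print(((k-T0)@RT).mean(0))
im=cv2.imread('pics/w6.png')[90:430,220:420].astype(float); im=np.clip((im/255)**.5*255,0,255).astype(np.uint8); cv2.imwrite('pics/w6c.png',cv2.resize(im,(353,600),interpolation=2))
E
```

```text
bay [24.6  6.9  8. ]
bay [-27.9   6.9   8. ]
kept bay [ 23.8 -52.2   8. ]
kept bay [-29.1 -52.7   8. ]
kept bay [-30.    1.1   8. ]
kept bay [25.6  1.1  8. ]
pad [18.3 14.8  2. ]
pad [-21.1  14.8   2. ]
pivot [ -2.  -81.5  49. ]
cube bottom [ 18.7 -13.9  12. ]
cube bottom [18.7 17.6 12. ]
cube top [ 19.6 -15.1 -24. ]
cube top [ 19.6  16.4 -24. ]
cube top [-19.6 -15.7 -24. ]
cube top [-19.6  16.5 -24. ]
[-0.00045585  0.00820745  0.00458746]
```

View pics/w6c.png

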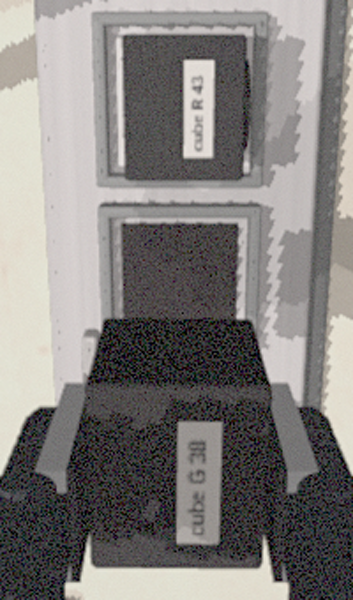

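```bash
sed -i 's/BAY=np.array(\[-1.2,34.9\])/BAY=np.array([-1.5,34.5])/' h.py; python3 - <<'E'
from h import *
def rep(l):
    s=get_state(); print(l,round(s['time'],2),(s['contact_force']@RT).round(2),((s['tcp_pos']-T0)@RT*1000).round(2),round(s['width'],4))
    return s['contact_force']@UN
ctrl.movel(W(*BAY,.10),max_speed=.05); rep('a')
ctrl.movel(W(*BAY,.026),max_speed=.08); f=rep('b')
if abs(f)<6:
  for h in (.021,.018,.016,.015,.0142,.0135):
    ctrl.movel(W(*BAY,h),max_speed=.03); f=rep(h)
    if f>5: break
im,d=vision.grab_frame('wrist'); cv2.imwrite('pics/w7.png',im)
E
```

```text
a 16.47 [ 0.49  0.26 -2.3 ] [-1.08 34.86 99.92] 0.0334
b 17.54 [-0.24  0.14 -0.86] [-1.42 34.56 26.13] 0.0335
0.021 17.86 [ 0.33  1.26 -1.16] [-1.55 34.43 21.1 ] 0.0331
0.018 18.11 [-0.66 -0.2  -1.28] [-1.53 34.53 18.02] 0.0336
0.016 18.36 [-0.99  0.29 -1.58] [-1.5  34.55 15.94] 0.0335
0.015 18.61 [-0.08 -0.02 -0.35] [-1.51 34.54 14.96] 0.0334
0.0142 18.86 [-1.62  0.36  5.53] [-1.47 34.51 14.37] 0.0333
```

View pics/w7.png

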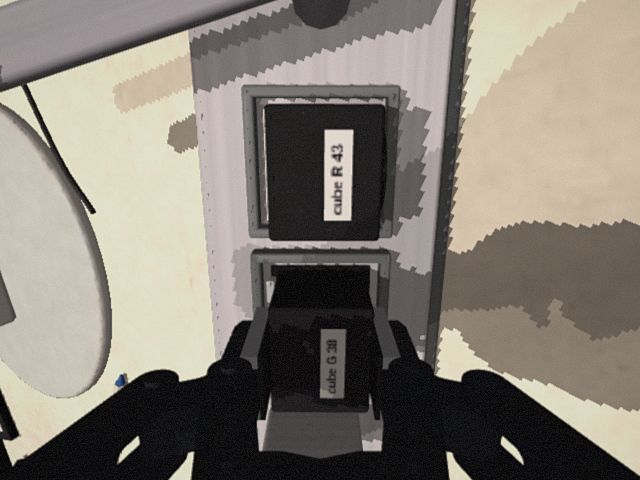

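```bash
python3 - <<'E'
from h import *
ctrl.ungrasp()
s=get_state(); print(s['time'],(s['contact_force']@RT).round(2))
ctrl.movel(W(*BAY,.10),max_speed=.12)
s=get_state(); im,d=vision.grab_frame('wrist'); cv2.imwrite('pics/w8.png',im); np.savez('pics/w8.npz',d=d,p=s['tcp_pos'],q=s['eef_rot']); print(s['time'])
E
```

```text
19.4667 [ 0.45  0.57 -0.13]
20.3333
```

View pics/w8.png

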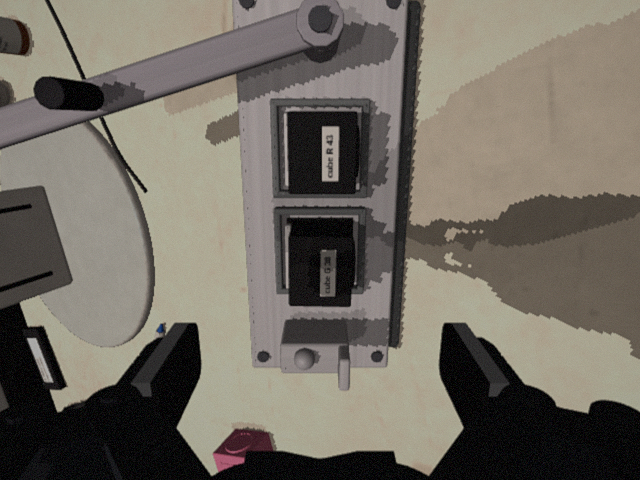

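```bash
python3 - <<'E'
from h import *
z=np.load('pics/w8.npz'); c=cam('wrist',dict(tcp_pos=z['p'],eef_rot=z['q'])); P=(cloud(c,z['d'])-T0)@RT*1000
t=lambda px,h: (((onplane(c,[px],T0+h*UN,UN)-T0)@RT)[0]*1000).round(1)
print('kept top pts',np.median(P[140:185,300:318].reshape(-1,3),0).round(1))
m=np.zeros((480,640),bool); m[205:315,270:375]=1; k=P[m]; k=k[abs(k[:,2]-38)<4]
print('new cube',k.mean(0).round(1),cv2.minAreaRect(k[:,:2].astype(np.float32)))
A_=np.c_[k[:,:2],np.ones(len(k))]; print('tilt',np.linalg.lstsq(A_,k[:,2],rcond=None)[0])
for px in [(290,237),(351,237),(290,306),(351,305)]: print(t(px,.038))
kn=t((48,94),.079); print('knob',kn, np.arctan2(kn[0]/1000-PV[0],kn[1]/1000-PV[1]),np.hypot(kn[0]-PV[0]*1e3,kn[1]-PV[1]*1e3))
for th in (1.3,): print(ctrl.ik(knobp(th,.11),R2q(tool(th,-1))).round(2))
E
```

```text
kept top pts [  3.7 -21.7  35.9]
new cube [-1.7 34.1 37.8] ((-2.360964775085449, 35.30308532714844), (40.54240417480469, 35.35962677001953), 88.9555892944336)
tilt [-1.36687230e-03  7.46981525e-03  3.75403974e+01]
[13.7 16.1 38. ]
[-17.7  16.1  38. ]
[14.5 55.  38. ]
[-18.6  54.4  38. ]
knob [ 99.2 -50.6  79. ] 1.284906184070749 104.96023056377116
[ 1.1   0.54 -1.06  1.97  0.5   0.54  2.  ]
```

```bash
python3 - <<'E'
from h import *
def rep(l):
    s=get_state(); print(l,round(s['time'],2),(s['contact_force']@RT).round(2),((s['tcp_pos']-T0)@RT*1000).round(1),round(s['width'],4))
t0=1.288
ctrl.movep(knobp(t0,.11),R2q(tool(t0,-1)))
ctrl.movel(knobp(t0,.056),max_speed=.1); rep('down')
ctrl.close_gripper(40); rep('grip')
for th in np.linspace(t0,.16,9)[1:]:
    ctrl.movel(knobp(th,.056),R2q(tool(th,-1)),max_speed=.08); rep(round(th,2))
im,d=vision.grab_frame('wrist'); cv2.imwrite('pics/w9.png',im)
E
```

```text
down 21.75 [-0.25 -0.67  0.13] [ 99.1 -50.5  56.1] 0.0855
grip 22.42 [-1.16  0.23  2.93] [ 99.4 -51.   56.2] 0.0106
1.15 22.75 [-1.57 -0.34  3.71] [ 94.1 -37.   56.1] 0.0102
1.01 23.08 [-1.45 -0.64  4.45] [ 87.  -24.2  56.1] 0.0101
0.86 23.42 [-1.58  0.19  6.69] [ 78.1 -12.3  56.1] 0.0103
0.72 23.75 [-2.13 -0.75  5.75] [67.6 -1.7 56. ] 0.0105
0.58 24.08 [-2.3  -0.9   5.28] [55.8  7.2 56. ] 0.0103
0.44 24.42 [-2.48 -2.2   4.89] [42.9 14.3 56. ] 0.0105
0.3 24.75 [-0.95 -2.23  5.15] [29.2 19.6 56. ] 0.0103
0.16 25.08 [-1.92 -2.6   4.71] [14.9 22.9 56. ] 0.0107
```

View pics/w9.png

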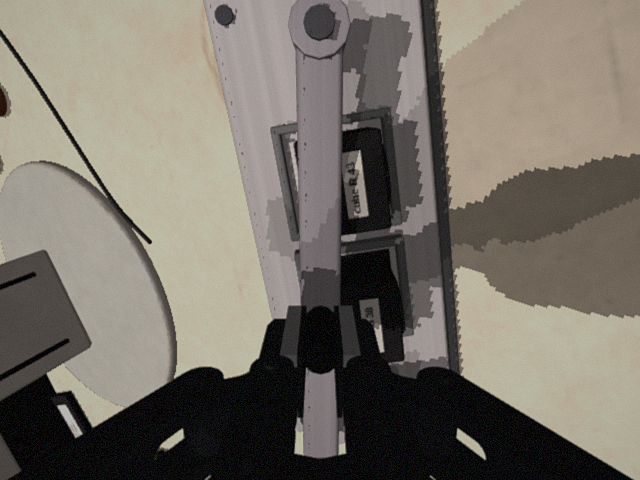

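Bar follows well. Pushing through the detent.

```bash
python3 - <<'E'
from h import *
def rep(l):
    s=get_state(); f=s['contact_force']@RT; print(l,round(s['time'],2),f.round(2),((s['tcp_pos']-T0)@RT*1000).round(1),round(s['width'],4)); return f
for th in (.12,.09,.07,.05,.03,.01,0.0,-.01,-.02,-.03):
    ctrl.movel(knobp(th,.056),R2q(tool(th,-1)),max_speed=.04); f=rep(th)
    if abs(f[0])>25: break
im,d=vision.grab_frame('wrist'); cv2.imwrite('pics/w10.png',im)
E
```

```text
0.12 25.39 [-0.89 -3.28  4.98] [10.9 23.5 56. ] 0.0108
0.09 25.64 [ 0.95 -4.59  4.47] [ 8.9 23.7 56.1] 0.0107
0.07 25.89 [ 5.12 -6.22  1.88] [ 8.4 23.8 56.2] 0.0107
0.05 26.14 [ 2.55 -6.64  4.98] [ 5.  24.1 56.1] 0.0106
0.03 26.39 [-0.15 -4.63  6.81] [ 1.5 24.2 56. ] 0.0105
0.01 26.64 [-1.83 -4.52  5.44] [-1.1 24.3 56. ] 0.0103
0.0 26.89 [-0.56 -5.31  4.38] [-1.5 24.3 56. ] 0.0104
-0.01 27.14 [ 2.58 -3.5   3.54] [-1.6 24.2 56.1] 0.0102
-0.02 27.39 [ 3.27 -5.01  2.4 ] [-1.7 24.3 56.1] 0.0103
-0.03 27.64 [ 6.18 -4.75  1.07] [-1.7 24.3 56.1] 0.0104
```

View pics/w10.png

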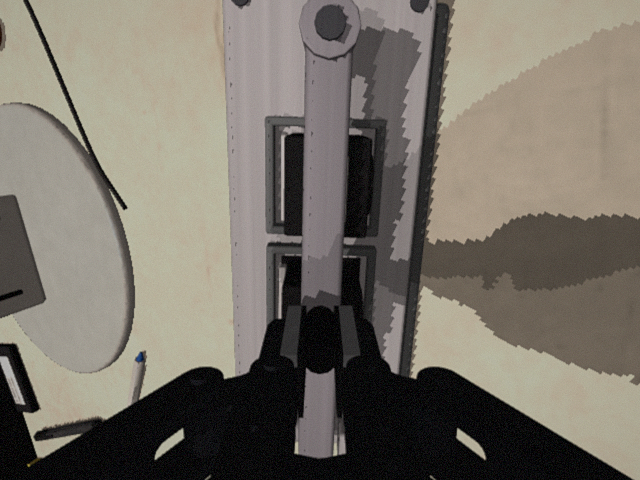

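```bash
python3 - <<'E'
from h import *
ctrl.movel(knobp(-.008,.056),R2q(tool(0,-1)),max_speed=.04)
ctrl.ungrasp()
ctrl.movel(knobp(0,.115),max_speed=.12)
s=get_state(); im,d=vision.grab_frame('wrist'); cv2.imwrite('pics/w11.png',im); np.savez('pics/w11.npz',d=d,p=s['tcp_pos'],q=s['eef_rot']); print(s['time'],s['contact_force'].round(2))
E
```

```text
29.3 [ 0.46 -0.88  0.6 ]
```

View pics/w11.png

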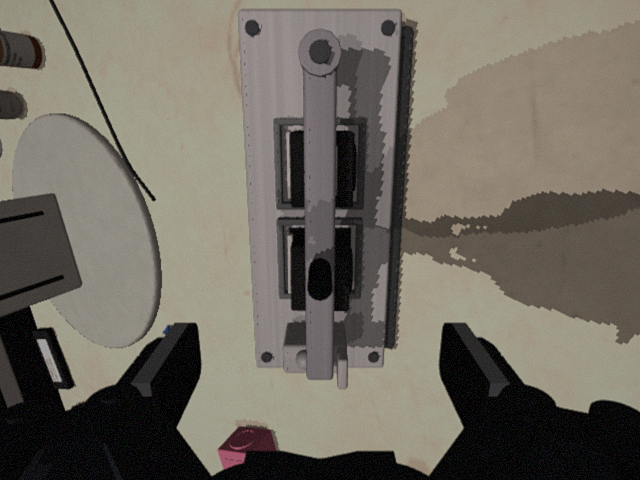

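```bash
python3 - <<'E'
from h import *
z=np.load('pics/w11.npz'); c=cam('wrist',dict(tcp_pos=z['p'],eef_rot=z['q'])); P=(cloud(c,z['d'])-T0)@RT*1000
t=lambda px,h: (((onplane(c,[px],T0+h*UN,UN)-T0)@RT)[0]*1000).round(1)
print('pivot',t((320,51),.049)); 
k=P[70:380,290:350].reshape(-1,3); k=k[(abs(k[:,2]-48)<3)]; 
k=k[(k[:,1]>-60)&(k[:,1]<95)]; mid=[]
for y in range(-55,90,10):
    a=k[abs(k[:,1]-y)<5]; 
    if len(a)>20: mid.append((y,(np.percentile(a[:,0],3)+np.percentile(a[:,0],97))/2))
mid=np.array(mid); print(mid.round(1).tolist()); print('bar slope rad',np.polyfit(mid[:,0],mid[:,1],1))
m=np.zeros((480,640),bool); m[215:315,280:365]=1; k=P[m]; k=k[abs(k[:,2]-38)<3]; print('cube',len(k),k.mean(0),cv2.minAreaRect(k[:,:2].astype(np.float32)))
# bystanders from top
im,d=vision.grab_frame('top'); cv2.imwrite('pics/top2.png',im); print([models.recognise('top',x)[:1] for x in ('lens_case','brown_bottle')])
E
```

```text
pivot [ -1.8 -81.7  49. ]
[[-55.0, -1.4], [-45.0, -1.5], [-35.0, -1.6], [-25.0, -1.4], [-15.0, -1.3], [-5.0, -1.4], [5.0, -1.6], [15.0, -1.6], [25.0, -1.5], [35.0, -1.3], [45.0, -1.3], [55.0, -1.5], [65.0, -1.5], [75.0, -1.3], [85.0, -5.6]]
bar slope rad [-0.00993654 -1.58375456]
cube 1961 [-2.03521551 34.15230794 37.71448148] ((-2.4511795043945312, 35.229469299316406), (40.24806213378906, 35.590736389160156), 89.42704772949219)
[[{'point': [206.5, 219.3], 'p': 0.63}], [{'point': [229.4, 265.3], 'p': 0.53}]]
```

View pics/top2.png

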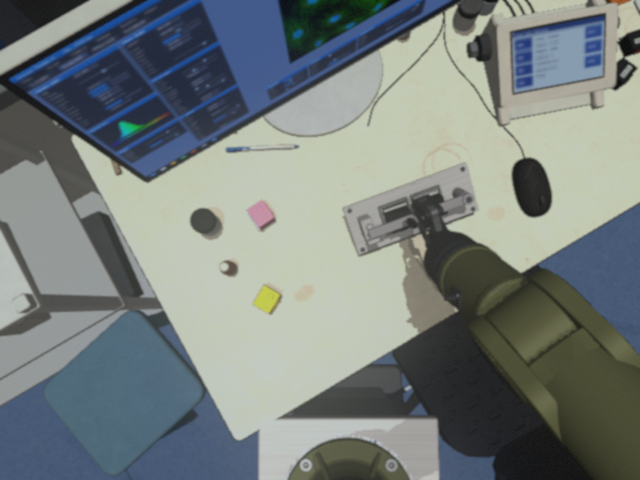

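```bash
python3 -c "
from h import *
print(ticket.close_job())"
```

```text
the job is handed in; nothing more can be done
None
```

The loose cube is in the empty bay and the keeper bar is snapped shut. I handed the job in at about 29 s of the 70 s; no verdict is reported.

I swung the bar open by its knob to 1.29 rad, lifted the black cube by its x faces and lowered it onto the pad at the tray's slope. I then swung the bar shut until it passed the detent ball and met its stop, let go, and backed off.

- **Cube:** within about 1 mm of the bay's middle. Its top is 37.7 mm above the tray floor against 38 mm expected, and it lies flat to the tray within about 0.01 rad.
- **Bar:** over most of its length its direction is within about 0.002 rad of shut. Fitting every point gives −0.010 rad, because one outlying point at the bar's end, beside the detent block, drags the fit.
- **Detent:** the force on the knob rose to about 5 N at 0.07 rad, then fell away past the crest, as it should when the ball snaps over.
- **Bystanders:** the white case and the brown bottle stand where they were in the top picture, to within about 2 px.
- **Kept cube:** it still sits in its bay in the last wrist picture. I judged this by eye and did not measure its shift.
- **Robot:** the gripper is open, clear of everything, with contact force near zero.

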